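# Latch, tug-test and turn over a setting plate

## Robot

A 7-joint arm with a two-finger parallel gripper is mounted at the origin on the work surface. World frame = base frame: x ahead of the robot, y to its left, z up, the work surface at z = 0. Lengths are in m, angles in rad, forces in N, time in s.
With the tool pointing down it reaches from about 0.35 to 0.9 m from the base axis. Payload 19.9 kg.
Tool frame: the origin (TCP) lies between the finger pads; the fingertips stand 19 mm ahead of it and the grasp point (between the pads) is the TCP; z points along the fingers, y is the line along which they close (so a half turn about z gives the same grasp; the last joint's range is limited). The gripper opens to 94 mm and grips with 3 to 60 N. Pads are 16 mm wide; open, the fingers measure 119 mm over their backs; the gripper's body (75 mm by 177 mm) begins 78 mm behind the grasp point.
Start: joints at [1.163, 0.417, -0.01, 1.614, 0.005, 1.111, -0.053], TCP at [0.224, -0.583, 0.224] pointing down, gripper open.
Joint ranges: [-2.81, 2.81], [-0.39, 2.02], [-1.27, 1.25], [0.06, 2.57], [-1.19, 4.33], [0.19, 2], [-2.82, 2.82]. Speed limits (rad/s): [1.89, 1.89, 2.39, 2.39, 3.01, 3.01, 3.01].

## Interface

Orientations are given as a 3x3 rotation matrix whose columns are the frame's x, y, z axes.
In Python, from rig import robot gives the robot as it stands. Calls block until the motion is done:
- robot.move_ptp(position, orientation): joint-space move of the TCP to a pose.
- robot.move_linear(position, velocity=0.15, frame=None, threshold=None): straight line of the TCP; frame=None keeps the orientation; velocity is the mean speed in m/s. With threshold (N) it stops when the force on the tool has changed by that much, and returns True; else False.
- robot.goto_joints(angles): joint-space move.
- robot.gripper_to(opening): finger opening in m; the grip force is fixed at half the most; returns when the fingers have stopped.
- robot.pause(seconds).
- robot.ik(position, orientation): joint angles nearest the present ones, or None.
- robot.get_state(): the state.
- robot.grab_frame(name): name is "scene" or "top" or "wrist"; returns the picture (420x560x3 uint8, red, green, blue); there is no depth.
- robot.camera_info(name): a dict with "fx", "fy", "cx", "cy" (pixels), "rvec" (rotation vector, rad) and "tvec" (3), from world to camera coordinates, as OpenCV has them. Camera axes: x right, y down, z forward; pixel columns grow to the right and rows downward; lengths in m; the calibration is good to about 2 mm. A picture is of the moment at which its call begins: read the wrist's pose just before it. camera_info takes no time and is no camera call; for the wrist camera it gives the pose at the moment of the call.
A pose or a line that the arm cannot do raises robot.PlanningError and nothing moves.
- robot.sign_off(): hands the job in; it is judged then, once.
The state is a dict: "time": time; "qpos": joint angles; "joint_vel": joint speeds; "effort": joint torques, N m; "ee_pos": TCP position; "tool_rot": TCP orientation; "force": force on the tool from outside, world axes, zero at the start; "moment": the same for the moment, N m; "opening": finger opening in m; "grasp_force": force on a finger pad.
Only numpy, scipy, OpenCV 4.12 (cv2) and the standard library are available. Lean on these libraries where they do the work, as an engineer would, in place of code of your own. Each camera call takes 0.05 s, during which the arm holds its last target. There are 200 camera calls.

## Task

The setting plate lies loose in the turnover frame: slide its bolt fully home over the plate's edge, then give the plate's lug a firm, steady upward tug, so that it comes up against the bolt, to prove that the bolt holds it, with the frame still lying flat. Then swing the frame over by half a turn and lower it gently until it rests on the other side, with the plate still latched in it and upside down. Leave the other things on the bench alone.

Things in the scene. Friction and masses are not known exactly. Their poses are not given: they have to be found in the camera images.
- stand: Turnover stand, fixed: dark wooden base board 240 (x) x 340 (y) x 14 mm, two steel pillars 102 mm high at x = -94 and +94 mm carry the frame's axis, which runs along the stand's x at y = 0, 90 mm above the bench; four steel rest posts end under the frame. Origin: centre of the underside of the board.
- turnover (a joint): Angle of the aluminium frame (154 mm along x, 139 mm out from the axis) about the stand's x. 0: flat on the +y side, where it starts; pi/2 upright; pi flat on the -y side. Frame 0.7 kg, hinge friction 0.5 N m: lifting takes about 9 N at the handle; let go half-way it falls. Pulling the latched plate's lug up by more than about 15 N begins to lift the frame.
- handle_mid (a point): Middle of the frame's swing handle: a round wooden sleeve, 16 mm in diameter and 112 mm long, parallel to the axis and 185 mm from it, turning freely about its own length (so that fingers holding it may keep pointing down through the whole swing). 38 mm free between it and the frame. Axes turn with the frame; x along the sleeve.
- bolt (a joint): Position of the steel bolt that latches the plate, on the frame's side rail at the stand's -x side: 0 open (pulled to the stand's -x), 0.022 m fully home (pushed to the frame's +x, when its nose covers 17 mm of the plate's edge). Stays where it is left; moves with 2 N plus damping of 8 N s/m. It holds from about 0.010.
- bolt_tab (a point): Grip point of the bolt's upright steel tab, 22 mm along x, 12 mm across y, its top 18 mm above this point, its foot 20 mm below; grasp across y. Axes as the frame's: +x is the direction in which the bolt closes.
- bolt_nose: Front end of the bolt, 20 mm long, 26 mm wide and 8 mm thick; origin at the middle of the lower edge of its front face, 13.5 mm above the plate's underside (1.5 mm above the plate's top face). Axes as the frame's.
- plate: Setting plate (the carrier), loose, 0.2 kg: 110 (x) x 90 (y) x 12 mm, pale wood on top with a small brass piece clamped to it, black rubber underneath. Lies in the frame, its +x edge under a fixed steel lip, its -x edge to be held by the bolt. Origin: centre of the underside, 80 mm from the frame's axis; z up out of the top face; x as the stand's.
- lug (a point): Grip point of the plate's upright wooden lug, 36 mm along x, 12 mm across y; top 18 mm above this point, plate's top face 24 mm below; grasp across y. Latched, the plate rises 1.5 to 2 mm before the bolt stops it. Force readings jump as fingers close and lift-off begins; a real tug is a steady pull of 8 to 15 N past that play (lifting the fingers 3 to 6 mm does it).
- seat (a point): Where the plate's origin belongs: a point of the frame, 80 mm out from the axis and 6 mm on the underside's side of it. z: normal to the frame, up at joint 0.
- brick: Bystander: terracotta soldering brick 150 x 100 x 22 mm, on the bench. Origin under its centre.
- jar: Bystander: amber glass jar with lid, 68 mm in diameter, 75 mm high. Origin under its centre.
- pot: Bystander: dark steel pot, 72 mm wide, 85 mm high. Origin under its centre.
Not all that is in view belongs to the job. Of the things shaped like the plate, the wood one is meant.

How it is judged:
On the way, in this order (a step that is already met when the one before it is completed fails the run):
1. The bolt is fully home while the frame lies flat with the plate seated in it (bolt beyond 18 of 22 mm) (value of joint bolt above 0.018 m and distance between plate and seat below 0.01 m and value of joint turnover below 0.15 rad), for 0.2 s.
2. The plate is tugged upwards in the fingers: it presses up on the bolt's nose with more than 1.5 N (a pull of about 6 N on the lug) and the bolt holds it, the frame still lying flat (within 0.15 rad) (all of step 1 and contact force between the fingers and plate above 2 N and contact force between bolt_nose and plate above 1.5 N), for 0.2 s.
At the end, for the whole second after the job is handed in: The frame lies at rest on the other side (joint beyond 3.05 rad), the bolt is still home (beyond 18 mm), and the plate is in its seat within 10 mm, upside down within 0.14 rad and still (value of joint turnover above 3.05 rad and velocity of joint turnover below 0.05 rad/s and value of joint bolt above 0.018 m and distance between plate and seat below 0.01 m and angle between plate's own z axis and vertical above 3 rad and linear speed of plate below 0.02 m/s); the robot touches nothing.
It fails at once if The plate comes out of the frame (more than 40 mm from its seat) (distance between plate and seat above 0.04 m).
It fails at once if The frame is let fall or slammed (faster than 2.5 rad/s) (velocity of joint turnover above 2.5 rad/s or velocity of joint turnover below -2.5 rad/s).
It fails at once if A bystander (brick, jar or pot) is moved by more than 20 mm (distance of any of brick, jar, pot from where it was at the start of the episode above 0.02 m).
It also fails if it takes over 61 s, if anything falls off the work surface, if the arm or the gripper's body presses on something with over 40 N, if the wrist force passes 120 N, or if a joint passes its speed limit or range.

## Working session

There is one attempt and no reset: what is moved stays moved. The work goes in short steps, each a Python script; the robot and the scene stay as the last script left them, time stands still between calls to the robot, and variables do not carry over. Pictures are saved under pics/ and viewed, at most 10 in all, crops included, and the job is handed in when it is done.

```bash
mkdir -p pics; ls; python3 - <<'E'
from rig import robot
import cv2
for n in ("scene","top"):
    im=robot.grab_frame(n); cv2.imwrite(f"pics/{n}0.png",im[:,:,::-1])
    print(n,robot.camera_info(n))
print(robot.get_state())
E
```

```text
pics
scene {'fx': 424.1736174176437, 'fy': 424.1736174176437, 'cx': 282.2294737679525, 'cy': 209.4010005761634, 'rvec': array([ 2.33224127,  0.60400901, -0.25600131]), 'tvec': array([-0.52875444, -0.141818  ,  1.33928447])}
top {'fx': 395.9632766251469, 'fy': 395.9632766251469, 'cx': 287.77390745629424, 'cy': 207.09970888579244, 'rvec': array([ 2.0615511 , -2.14459344,  0.23716174]), 'tvec': array([0.03358511, 0.6271307 , 1.07004578])}
{'time': 0.1, 'qpos': array([ 1.16249383,  0.41791186, -0.01032486,  1.61411393,  0.0046906 ,
        1.11071966, -0.05301067]), 'joint_vel': array([ 0.00038684, -0.00123616,  0.00075654, -0.00117816, -0.00135388,
       -0.00036661, -0.00272959]), 'effort': array([ 9.42827137e-04, -8.52579546e+01,  6.39826264e-01, -4.26696467e+01,
       -4.87908523e-02,  1.62988220e-02, -4.77798017e-05]), 'ee_pos': array([ 0.22403288, -0.58311592,  0.22388927]), 'tool_rot': array([[ 9.33474119e-01,  3.58644460e-01, -4.69358786e-04],
       [ 3.58644760e-01, -9.33473557e-01,  1.02649853e-03],
       [-6.99860048e-05, -1.12654288e-03, -9.99999363e-01]]), 'force': array([-0.38962878, -0.76862501, -0.39460986]), 'moment': array([-0.01019029, -0.00962396, -0.00609422]), 'grasp_force': 0.0, 'opening': 0.09442612947241417}
```

View pics/scene0.png

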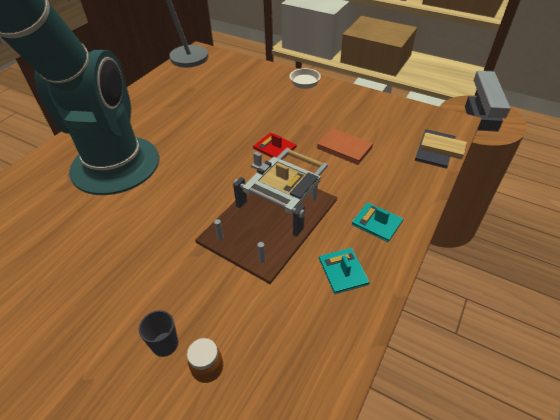

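View pics/top0.png

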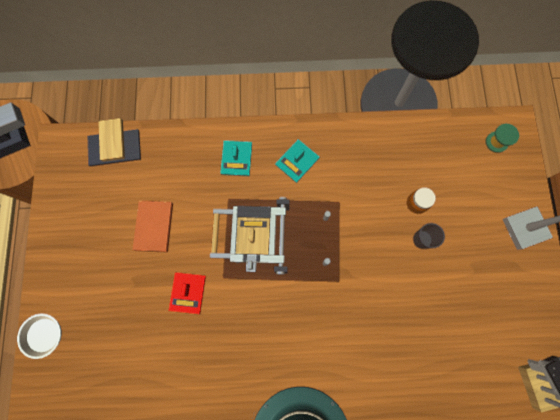

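The scene view shows the stand at about (270,215). The frame lies on the side away from the jar and pot, with the wood plate and its lug at (283,175).

Candidates for the plate in the top view:
- wood one in the frame at (253,237)
- teal at (236,158)
- teal at (298,160)
- red at (187,293)

I choose the wood one at (253,237). The bolt tab is at about (251,262) and the handle at (215,234).

```bash
cat > h.py <<'E'
import numpy as np, cv2
from rig import robot
def ray(n,uv,ci=None):
    c=ci or robot.camera_info(n); R,_=cv2.Rodrigues(c["rvec"]); o=-R.T@c["tvec"]
    d=R.T@np.array([(uv[0]-c["cx"])/c["fx"],(uv[1]-c["cy"])/c["fy"],1]); return o,d
def onz(n,uv,z,ci=None):
    o,d=ray(n,uv,ci); return o+d*(z-o[2])/d[2]
def proj(n,p,ci=None):
    c=ci or robot.camera_info(n); K=np.array([[c["fx"],0,c["cx"]],[0,c["fy"],c["cy"]],[0,0,1]])
    return cv2.projectPoints(np.float64(p).reshape(-1,1,3),c["rvec"],c["tvec"],K,None)[0].reshape(-1,2)
E
python3 - <<'E'
from h import *
im=cv2.imread("pics/top0.png"); hsv=cv2.cvtColor(im,cv2.COLOR_BGR2HSV)
roi=np.zeros(im.shape[:2],np.uint8); roi[185:295,205:350]=1
print("board hsv",hsv[220,310],hsv[260,300],"bench",hsv[300,310])
m=((hsv[...,2]<85)&(roi>0)).astype(np.uint8)
m=cv2.morphologyEx(m,cv2.MORPH_OPEN,np.ones((3,3)))
c=max(cv2.findContours(m,0,2)[0],key=cv2.contourArea)
m2=cv2.drawContours(np.zeros_like(m),[c],-1,1,-1)
P=np.array([onz("top",p[0],0.014)[:2] for p in cv2.convexHull(c)],np.float32)
r=cv2.minAreaRect(P); print("rect",r); print(cv2.boxPoints(r))
for k,u in dict(pilA=(284,203),pilB=(281,268)).items(): print(k,onz("top",u,.102))
print(onz("top",(215,234),.09), onz("top",(251,262),.12))
cr=cv2.resize(im[190:290,205:345],None,fx=5.6,fy=5.6,interpolation=cv2.INTER_CUBIC)
cv2.imwrite("pics/crop_top.png",cr)
E
```

```text
board hsv [ 13 167 101] [ 12 162  99] bench [ 15 178 172]
rect ((0.632918119430542, 0.11252421885728836), (0.09420400857925415, 0.030915262177586555), 87.71946716308594)
[[0.61559844 0.06607462]
 [0.64648926 0.06484442]
 [0.6502378  0.15897381]
 [0.619347   0.16020402]]
pilA [0.63300853 0.01909341 0.102     ]
pilB [0.45275876 0.03387959 0.102     ]
[0.55474985 0.21469378 0.09      ] [0.47047056 0.11301102 0.12      ]
```

View pics/crop_top.png

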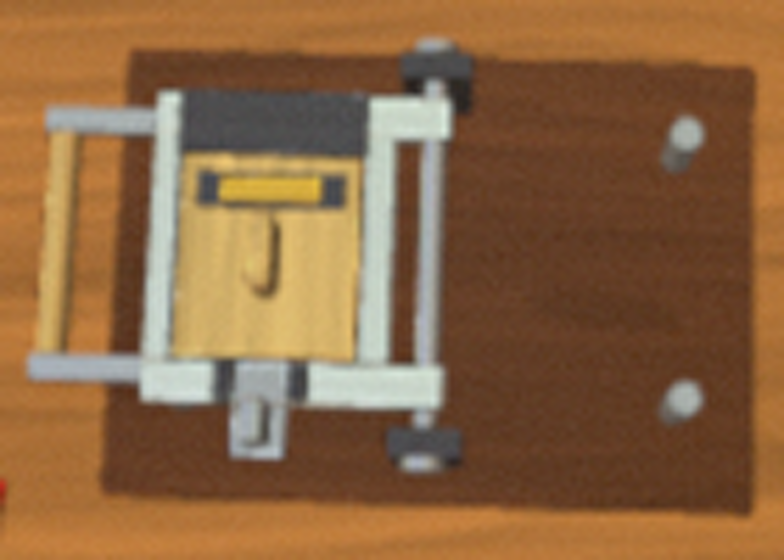

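The crop confirms the wood plate with its brass piece. Crop positions that matter:
- lug top: (263,258)
- bolt tab: (256,420), at the near side
- handle: (62,130) to (48,350)
- axis: (433,85) to (420,410)

Next I'll fix the board pose and take wrist views from above.

```bash
python3 - <<'E'
from h import *
im=cv2.imread("pics/top0.png"); hsv=cv2.cvtColor(im,cv2.COLOR_BGR2HSV)
m=np.zeros(im.shape[:2],np.uint8); m[190:290,215:350]=(hsv[190:290,215:350,2]<128)&(hsv[190:290,215:350,1]>120)
m=cv2.morphologyEx(m,cv2.MORPH_OPEN,np.ones((3,3)))
c=max(cv2.findContours(m,0,2)[0],key=cv2.contourArea)
P=np.array([onz("top",p[0],0.014)[:2] for p in cv2.convexHull(c)],np.float32)
r=cv2.minAreaRect(P); print("mask",r); print(cv2.boxPoints(r))
g=lambda x,y:(x/5.6+205-.4,y/5.6+190-.4)
C=[onz("top",g(*q),.014)[:2] for q in ((133,50),(755,67),(752,512),(103,492))]
print(np.round(C,4), np.mean(C,0)); 
for a,b in((0,1),(1,2),(2,3),(3,0)): d=C[b]-C[a]; print(np.linalg.norm(d),np.degrees(np.arctan2(d[1],d[0])))
for k,q,z in (("lugtop",(263,258),.138),("tab",(256,420),.1435),("hA",(62,130),.09),("hB",(48,350),.09),("axA",(433,85),.09),("axB",(422,410),.09)):
    print(k,onz("top",g(*q),z).round(4))
robot_pos=[0.54,0.10,0.36]
s=robot.get_state()
R=np.array([[1,0,0],[0,-1,0],[0,0,-1.]])
for yaw in (0,np.pi):
    Rz=cv2.Rodrigues(np.array([0,0,yaw]))[0]
    print(yaw,robot.ik(robot_pos,Rz@R))
try:
    robot.move_ptp(robot_pos,R)
except robot.PlanningError as e: print(e)
ci=robot.camera_info("wrist"); im=robot.grab_frame("wrist"); cv2.imwrite("pics/w0.png",im[:,:,::-1])
np.save("w0.npy",ci,allow_pickle=True); print(ci,robot.get_state()["ee_pos"],robot.get_state()["time"])
E
```

```text
mask ((0.5450404286384583, 0.029109284281730652), (0.33819881081581116, 0.23907549679279327), 86.06040954589844)
[[ 0.41416723 -0.13137774]
 [ 0.65267783 -0.14780335]
 [ 0.67591363  0.18959631]
 [ 0.43740302  0.20602192]]
[[ 0.6748  0.1882]
 [ 0.6518 -0.1488]
 [ 0.415  -0.1311]
 [ 0.4385  0.2051]] [0.54501007 0.02834339]
0.3377350866988939 -93.90091677209897
0.23739927414892018 175.729235000671
0.33705150198543943 86.01390145273467
0.23689475251987813 -4.106127454251481
lugtop [0.5385 0.1086 0.138 ]
tab [0.4617 0.1127 0.1435]
hA [0.6151 0.2129 0.09  ]
hB [0.5044 0.2197 0.09  ]
axA [0.6309 0.0252 0.09  ]
axB [0.4678 0.0365 0.09  ]Traceback (most recent call last):
  File "<stdin>", line 18, in <module>
cv2.error: OpenCV(4.12.0) /io/opencv/modules/calib3d/src/calibration_base.cpp:151: error: (-210:Unsupported format or combination of formats) The matrices must have 32f or 64f data type in function 'Rodrigues'
```

```bash
cat >> h.py <<'E'
TH=np.radians(-4.0); Rs=cv2.Rodrigues(np.array([0,0,TH]))[0]; O=np.array([0.545,0.0287,0.0])
def W(p): return O+Rs@np.asarray(p,float)      # stand -> world
def S(p): return Rs.T@(np.asarray(p,float)-O)
# tool down; closing line (tool y) along stand y, resp. x
RY=Rs@np.array([[1,0,0],[0,-1,0],[0,0,-1.]])
def shot(tag):
    ci=robot.camera_info("wrist"); im=robot.grab_frame("wrist")[:,:,::-1]; cv2.imwrite(f"pics/{tag}.png",im); np.save(f"{tag}.npy",ci,allow_pickle=True); return ci,im
E
python3 - <<'E'
from h import *
for p in ([0,.1,.36],[0,.08,.15],[-.085,.08,.15],[0,.185,.1],[0,0,.3],[0,-.185,.1],[0,-.185,.3]):
    for s in (1,-1):
        q=robot.ik(W(p),RY*[s,s,1]); print(p,s,None if q is None else q.round(2))
robot.move_ptp(W([-.03,.06,.36]),RY)
ci,im=shot("w0"); print(robot.get_state()["ee_pos"],robot.get_state()["time"])
print({k:proj("wrist",W(v),ci).round(0).tolist() for k,v in dict(lug=[-.012,.08,.138],tab=[-.089,.078,.1435],h=[0,.185,.09]).items()})
E
```

```text
[0, 0.1, 0.36] 1 [ 0.38  0.31 -0.84  1.56  0.23  1.38 -2.12]
[0, 0.1, 0.36] -1 [ 0.47  0.34 -0.97  1.55  0.29  1.39  0.98]
[0, 0.08, 0.15] 1 [ 0.27  0.47 -0.67  1.83  0.35  0.96 -2.18]
[0, 0.08, 0.15] -1 [ 0.45  0.55 -0.91  1.82  0.51  1.02  0.83]
[-0.085, 0.08, 0.15] 1 [ 0.34  0.34 -0.76  2.02  0.3   0.89 -2.21]
[-0.085, 0.08, 0.15] -1 [ 0.61  0.48 -1.12  2.01  0.52  0.97  0.73]
[0, 0.185, 0.1] 1 [ 0.04  0.59 -0.61  1.77  0.42  0.91 -2.39]
[0, 0.185, 0.1] -1 [ 0.31  0.76 -1.03  1.76  0.74  1.06  0.51]
[0, 0, 0.3] 1 [ 0.38  0.25 -0.58  1.7   0.15  1.23 -1.88]
[0, 0, 0.3] -1 [ 0.6   0.31 -0.87  1.7   0.25  1.25  1.18]
[0, -0.185, 0.1] 1 [ 0.4   0.45 -0.21  1.89  0.13  0.81 -1.52]
[0, -0.185, 0.1] -1 [ 0.73  0.52 -0.63  1.88  0.4   0.87  1.4 ]
[0, -0.185, 0.3] 1 [ 0.46  0.24 -0.28  1.69  0.07  1.22 -1.47]
[0, -0.185, 0.3] -1 [ 0.79  0.29 -0.69  1.68  0.19  1.24  1.56]
[0.51938715 0.08997424 0.35980541] 2.7917
{'lug': [[266.0, 175.0]], 'tab': [[269.0, 237.0]], 'h': [[190.0, 161.0]]}
```

View pics/w0.png

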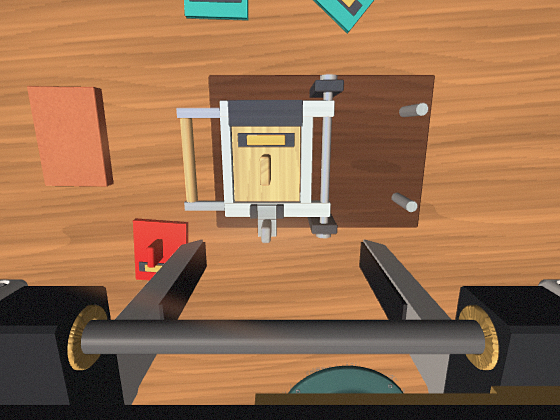

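The wrist view shows the frame with the lug at about (266,160-188), the tab at (266,237) and the handle at (188,160). These agree with the predicted pixels (266,175), (269,237) and (190,161). I'll take one closer view to triangulate the tab and lug heights.

```bash
python3 - <<'E'
from h import *
robot.move_ptp(W([-.11,.075,.25]),RY)
ci,im=shot("w1"); print(robot.get_state()["ee_pos"],robot.get_state()["time"])
u=proj("wrist",[W(v) for v in ([-.012,.08,.138],[-.089,.078,.1435],[0,.185,.09])],ci).round(0); print(u)
R=cv2.Rodrigues(ci["rvec"])[0]; print("cam",S(-R.T@ci["tvec"]),R.T[:,2])
a=cv2.imread("pics/w0.png")[130:250,225:305]; b=im[max(0,int(u[:2,1].min())-60):int(u[:2,1].max())+60,int(u[0,0])-100:int(u[0,0])+100]
print(max(0,int(u[:2,1].min())-60),int(u[0,0])-100,b.shape)
a=cv2.resize(a,None,fx=4.5,fy=4.5,interpolation=2); f=540/b.shape[0]; b=cv2.resize(b,None,fx=f,fy=f,interpolation=2); print(f)
cv2.imwrite("pics/pair.png",np.hstack([a[:540],b])[:, :800])
E
```

```text
[0.44179728 0.11109147 0.25107727] 3.45
[[277.  98.]
 [280. 192.]
 [168.  89.]]
cam [-0.03596523  0.07569472  0.4105443 ] [-0.25440027  0.01808678 -0.96692987]
38 177 (214, 200, 3)
2.5233644859813085
```

View pics/pair.png

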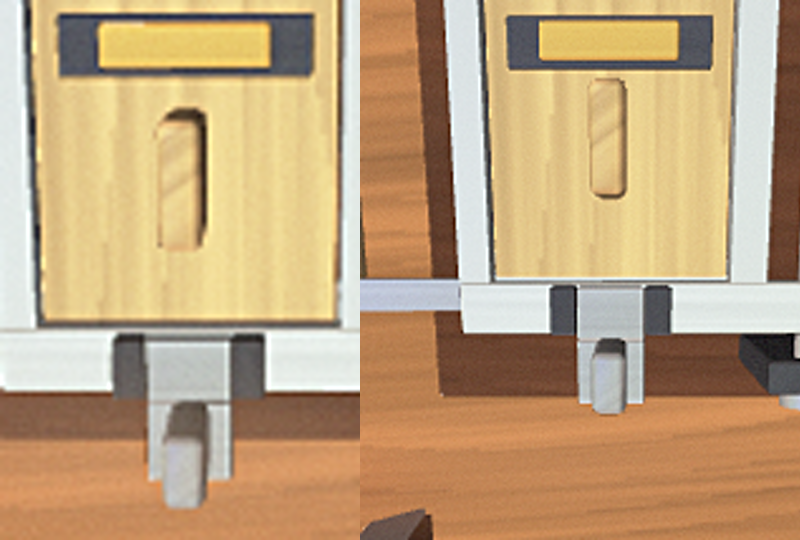

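In the close pair the lug top is at (179,185) left and (608,138) right. The tab top is at (184,469) left and (610,383) right. The bolt is open and there is nothing else nearby. Triangulating.

```bash
cat >> h.py <<'E'
def tri(obs):
    A=np.zeros((3,3)); b=np.zeros(3)
    for n,uv,ci in obs:
        o,d=ray(n,uv,ci); d/=np.linalg.norm(d); M=np.eye(3)-np.outer(d,d); A+=M; b+=M@o
    p=np.linalg.solve(A,b); return p,[np.linalg.norm(np.cross(p-ray(n,uv,ci)[0],ray(n,uv,ci)[1]/np.linalg.norm(ray(n,uv,ci)[1]))) for n,uv,ci in obs]
E
python3 - <<'E'
from h import *
c0=np.load("w0.npy",allow_pickle=True).item(); c1=np.load("w1.npy",allow_pickle=True).item()
L=lambda x,y:(225+x/4.5-.4,130+y/4.5-.4); Rr=lambda x,y:(177+(x-360)/2.523-.3,38+y/2.523-.3)
T=lambda x,y:(x/5.6+205-.4,y/5.6+190-.4)
for n,l,r,z in (("lug",(179,185),(608,138),.138),("tab",(184,469),(610,383),.1435)):
    p,e=tri([("wrist",L(*l),c0),("wrist",Rr(*r),c1)]); print(n,S(p).round(4),np.round(e,4), "onz",S(onz("wrist",L(*l),z,c0)).round(4),S(onz("wrist",Rr(*r),z,c1)).round(4))
im=cv2.imread("pics/w0.png"); hsv=cv2.cvtColor(im,cv2.COLOR_BGR2HSV)
# handle sleeve ends and plate edges in w1/w0
print("handle",[S(onz("wrist",q,.09,c0)).round(4) for q in ((187,118),(190,203))])
print("plate -x edge",S(onz("wrist",Rr(495,278),.096,c1)).round(4),S(onz("wrist",Rr(728,278),.096,c1)).round(4))
E
```

```text
lug [-0.0073  0.0823  0.1332] [0.0003 0.0003] onz [-0.0066  0.0823  0.138 ] [-0.0078  0.082   0.138 ]
tab [-0.0889  0.0821  0.1334] [0.0003 0.0003] onz [-0.0853  0.0818  0.1435] [-0.087   0.0816  0.1435]
handle [array([0.0561, 0.1852, 0.09  ]), array([-0.0581,  0.19  ,  0.09  ])]
plate -x edge [-0.0546  0.1272  0.096 ] [-0.0546  0.0366  0.096 ]
```

Heights and sizes agree with the description: the plate edge is at x = -55 mm and its width is 91 mm. The y values sit about 2 mm higher than the model. Moving to grasp the tab and close the bolt.

```bash
cat >> h.py <<'E'
def rep(t):
    s=robot.get_state(); print(t,"t",round(s["time"],2),"S",S(s["ee_pos"]).round(4),"F",(Rs.T@s["force"]).round(1),"op",round(s["opening"],4),"g",round(s["grasp_force"],1))
E
python3 - <<'E'
from h import *
robot.gripper_to(.045)
robot.move_ptp(W([-.088,.081,.175]),RY); rep("above")
print(robot.move_linear(W([-.088,.081,.126]),.08,threshold=6)); rep("down")
robot.gripper_to(0.0); rep("grip")
print(robot.move_linear(W([-.088+.0235,.081,.126]),.03,threshold=12)); rep("pushed")
shot("w2"); im=robot.grab_frame("scene"); cv2.imwrite("pics/s2.png",im[:,:,::-1])
E
```

```text
above t 4.75 S [-0.0886  0.0815  0.1753] F [0.1 0.5 0.2] op 0.045 g 0.0
False
down t 5.51 S [-0.0879  0.0812  0.1261] F [0.5 0.4 0.4] op 0.0448 g 0.0
grip t 6.12 S [-0.088   0.0812  0.1261] F [-0.4  3.5  0.1] op 0.012 g 30.0
True
pushed t 6.78 S [-0.0676  0.0813  0.126 ] F [-6.5 -0.7 10.9] op 0.012 g 30.0
```

```bash
python3 - <<'E'
from h import *
rep("now")
print(robot.move_linear(W([-.0625,.081,.126]),.02,threshold=18)); rep("pushed")
robot.pause(.2); rep("p")
E
```

```text
now t 6.88 S [-0.0676  0.0813  0.126 ] F [-4.6 -0.9 11.1] op 0.0118 g 30.0
True
pushed t 7.09 S [-0.0674  0.0813  0.126 ] F [-4.4 -1.  10.9] op 0.0117 g 30.0
p t 7.29 S [-0.0674  0.0813  0.126 ] F [-4.2 -0.6  9.5] op 0.0118 g 30.0
```

```bash
python3 - <<'E'
from h import *
im=cv2.imread("pics/s2.png"); u=proj("scene",[W([-.067,.081,.126])])[0]; print(u)
x,y=int(u[0]),int(u[1]); a=cv2.resize(im[y-35:y+45,x-30:x+70],None,fx=5,fy=5,interpolation=2)
ci=np.load("w2.npy",allow_pickle=True).item(); v=proj("wrist",[W([-.04,.08,.1])],ci)[0]; print(v)
w=cv2.imread("pics/w2.png"); h=cv2.resize(w,(533,400))
cv2.imwrite("pics/c2.png",np.hstack([a,h])[:,:]); print(a.shape,h.shape)
b=np.hstack([a[:400,:400],h[:,66:466]]); cv2.imwrite("pics/c2.png",b)
E
```

```text
[262.68298221 160.95120801]
[286.24100668 205.82196575]
(400, 500, 3) (400, 533, 3)
```

View pics/c2.png

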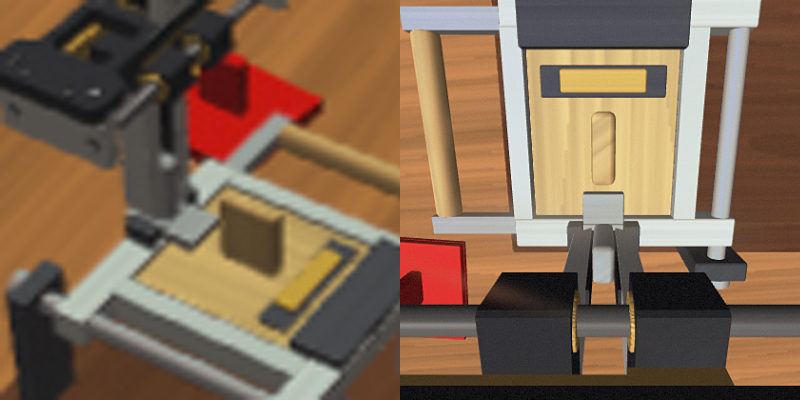

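The nose now covers the plate's edge, with its front at (604,192) and the plate edge at row 218. The fingertips look to be at the guides. I'll measure the cover, then regrip higher and push on.

```bash
python3 - <<'E'
from h import *
ci=np.load("w2.npy",allow_pickle=True).item()
f=lambda x,y:((x-400+66)*560/533,y*1.05)
print("nose",S(onz("wrist",f(604,192),.1055,ci)).round(4),"edge",S(onz("wrist",f(560,218),.096,ci)).round(4))
rep("now")
robot.gripper_to(.03); rep("open")
robot.move_linear(W([-.070,.0815,.1315]),.05); rep("up")
robot.gripper_to(0.0); rep("grip")
print(robot.move_linear(W([-.064,.0815,.1315]),.02,threshold=15)); rep("pushed")
shot("w3")
E
```

```text
nose [-0.0361  0.0816  0.1055] edge [-0.056   0.1108  0.096 ]
now t 7.29 S [-0.0674  0.0813  0.126 ] F [-4.2 -0.6  9.5] op 0.0118 g 30.0
open t 7.8 S [-0.0679  0.0817  0.1258] F [ 0.5  0.  -0.1] op 0.03 g 0.0
up t 8.07 S [-0.0699  0.0815  0.1319] F [0.6 0.1 0.1] op 0.0298 g 0.0
grip t 8.5 S [-0.07    0.0813  0.1314] F [-0.5 -1.4  0.8] op 0.0119 g 30.0
True
pushed t 8.71 S [-0.07    0.0813  0.1314] F [-5.5 -2.  10.8] op 0.012 g 30.0
```

The regrip at a different place stops at once, and the nose front is at x ≈ -37 mm against an expected -38 mm, so the bolt is on its end stop. Now the tug.

```bash
python3 - <<'E'
from h import *
robot.gripper_to(.03)
robot.move_linear(W([-.071,.0815,.18]),.12)
robot.gripper_to(.045)
robot.move_linear(W([-.0075,.082,.18]),.15); rep("above lug")
print(robot.move_linear(W([-.0075,.082,.122]),.08,threshold=6)); rep("down")
robot.gripper_to(0.0); robot.pause(.2); rep("grip")
z=robot.get_state()["ee_pos"][2]; f0=robot.get_state()["force"][2]
for k in range(1,9):
    robot.move_linear(W([-.0075,.082,.122+.001*k]),.01); robot.pause(.15); rep(k)
    if robot.get_state()["force"][2]-f0<-9.5: break
robot.pause(.5); rep("held")
E
```

```text
above lug t 10.87 S [-0.0083  0.0823  0.1797] F [ 0.1 -1.2 -0.4] op 0.0454 g 0.0
False
down t 11.74 S [-0.0073  0.0822  0.1223] F [-0.5 -0.1 -0.1] op 0.0446 g 0.0
grip t 12.55 S [-0.0074  0.0819  0.1221] F [-1.4 -1.2  4.3] op 0.0116 g 30.0
1 t 12.95 S [-0.0076  0.082   0.1229] F [ 0.1  0.  -2. ] op 0.0117 g 30.0
2 t 13.35 S [-0.0077  0.0819  0.1238] F [  0.5  -0.3 -10. ] op 0.012 g 30.0
held t 13.85 S [-0.0077  0.082   0.1238] F [  0.4   1.1 -14.7] op 0.0118 g 30.0
```

The steady pull was 10 to 15 N for over 0.5 s, with the plate stopped after about 1.7 mm, so the bolt holds. Next: set the plate down, grip the handle and swing. The axis centre is taken from where the fingers close on the sleeve.

```bash
python3 - <<'E'
from h import *
robot.move_linear(W([-.0075,.082,.122]),.01); rep("set down")
robot.gripper_to(.045)
robot.move_linear(W([-.0075,.082,.19]),.15)
robot.gripper_to(.036)
robot.move_linear(W([-.001,.187,.19]),.2); rep("above handle")
print(robot.move_linear(W([-.001,.187,.091]),.1,threshold=6)); rep("down")
robot.gripper_to(0.0); robot.pause(.2); rep("grip")
ci=None; im=robot.grab_frame("scene"); cv2.imwrite("pics/s4.png",im[:,:,::-1])
E
```

```text
set down t 14.2 S [-0.0071  0.0822  0.1224] F [-0.1 -0.7 -2.2] op 0.0119 g 30.0
above handle t 16.55 S [-0.0009  0.186   0.1897] F [ 0.3 -0.3 -0.1] op 0.036 g 0.0
False
down t 17.69 S [-0.0007  0.1872  0.0916] F [0.2 0.3 0.6] op 0.036 g 0.0
grip t 18.36 S [-0.0008  0.1864  0.0912] F [-1.4 -5.5  4.7] op 0.0148 g 30.0
```

```bash
cat > swing.py <<'E'
from h import *
import sys
a,b,n,v=float(sys.argv[1]),float(sys.argv[2]),int(sys.argv[3]),float(sys.argv[4])
y0,z0,r=.0012,.0905,.185
for t in np.radians(np.linspace(a,b,n+1)[1:]):
    robot.move_linear(W([-.001,y0+r*np.cos(t),z0+r*np.sin(t)]),v)
    s=robot.get_state(); f=Rs.T@s["force"]; e=S(s["ee_pos"])-[0,y0,z0]
    print(round(np.degrees(t)),"t",round(s["time"],1),"F",f.round(1),"op",round(s["opening"],4),"r",np.hypot(e[1],e[2]).round(4))
    if np.linalg.norm(f)>50: print("stop"); break
E
python3 swing.py 0 48 6 .08
```

```text
8 t 18.9 F [ 2.6  0.5 -1.3] op 0.0149 r 0.1852
16 t 19.4 F [ 2.3  2.1 -0.3] op 0.0151 r 0.1853
24 t 19.8 F [ 2.3  4.7 -0. ] op 0.0151 r 0.1853
32 t 20.3 F [2.9 5.9 2.4] op 0.0149 r 0.1854
40 t 20.8 F [1.7 6.3 3.5] op 0.0149 r 0.1855
48 t 21.2 F [1.7 4.9 5.6] op 0.015 r 0.1855
```

The forces look too small for lifting the frame, so I'll look before going on.

```bash
python3 - <<'E'
from h import *
rep("now")
im=robot.grab_frame("scene")[:,:,::-1]; cv2.imwrite("pics/s5.png",im)
c=[cv2.resize(i[70:270,180:350],None,fx=2.3,fy=2.3,interpolation=2) for i in (cv2.imread("pics/s4.png"),im)]
cv2.imwrite("pics/c5.png",np.hstack(c))
E
```

```text
now t 21.25 S [-0.0009  0.1258  0.2279] F [1.7 4.9 5.6] op 0.015 g 30.0
```

View pics/c5.png

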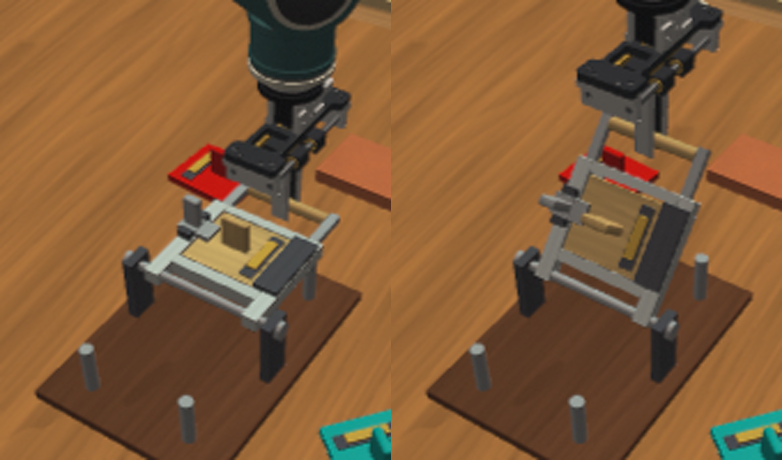

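The frame is up at about 48° with the handle still in the fingers at (645,135). The plate is held under the bolt at (570,205). The swing is working, so I'll continue.

```bash
python3 swing.py 48 168 15 .08 && python3 swing.py 168 180 3 .03
```

```text
56 t 21.8 F [1.3 5.3 7.6] op 0.0153 r 0.1855
64 t 22.2 F [-0.8  3.9 10.6] op 0.0154 r 0.1855
72 t 22.7 F [-2.8  3.5 14.6] op 0.0151 r 0.1855
80 t 23.2 F [-3.9  0.6 17.5] op 0.0153 r 0.1855
88 t 23.7 F [-3.3 -2.3 18.4] op 0.0153 r 0.1855
96 t 24.1 F [-4.3 -5.4 19.5] op 0.0148 r 0.1855
104 t 24.6 F [-3.  -7.3 14.5] op 0.0148 r 0.1855
112 t 25.1 F [-0.4 -8.   9.4] op 0.0153 r 0.1855
120 t 25.6 F [ 2.4 -7.6  4.7] op 0.0154 r 0.1854
128 t 26.1 F [ 3.8 -7.3  0.9] op 0.0153 r 0.1854
136 t 26.5 F [ 5.5 -6.6 -1.7] op 0.0152 r 0.1854
144 t 27.0 F [ 6.1 -5.9 -2.8] op 0.015 r 0.1853
152 t 27.5 F [ 6.8 -6.1 -4.4] op 0.0152 r 0.1852
160 t 27.9 F [ 6.8 -4.2 -5.8] op 0.0152 r 0.1851
168 t 28.4 F [ 7.1 -4.7 -6.5] op 0.0155 r 0.185
172 t 29.0 F [ 7.  -2.3 -5.9] op 0.0152 r 0.185
176 t 29.6 F [ 7.6 -3.4 -6.4] op 0.0149 r 0.1849
180 t 30.2 F [-0.2 -1.1 16.2] op 0.0155 r 0.1849
```

The frame is on its rests, shown by the upward force of 16 N at 180°. Releasing, backing off and checking.

```bash
python3 - <<'E'
from h import *
robot.gripper_to(.036); robot.pause(.3); rep("open")
robot.move_linear(W([-.001,-.184,.22]),.1); rep("up")
robot.move_linear(W([-.10,0.05,.33]),.2); robot.pause(.3)
a=robot.grab_frame("scene")[:,:,::-1]; b=robot.grab_frame("top")[:,:,::-1]
a=cv2.resize(a[130:290,170:350],(450,400),interpolation=2); b=cv2.resize(b[180:300,220:370][:, :105],(350,400),interpolation=2)
cv2.imwrite("pics/end.png",np.hstack([a,cv2.resize(robot.grab_frame("top")[:,:,::-1][180:300,255:360],(350,400),interpolation=2)]))
rep("end")
E
```

```text
open t 31.02 S [-0.001  -0.1838  0.0905] F [-1.  -0.3 -0. ] op 0.0363 g 0.0
up t 32.46 S [-0.0013 -0.1839  0.2194] F [ 0.6  0.1 -0.9] op 0.0362 g 0.0
end t 34.44 S [-0.1   0.05  0.33] F [ 0.8 -0.3  0.4] op 0.036 g 0.0
```

View pics/end.png

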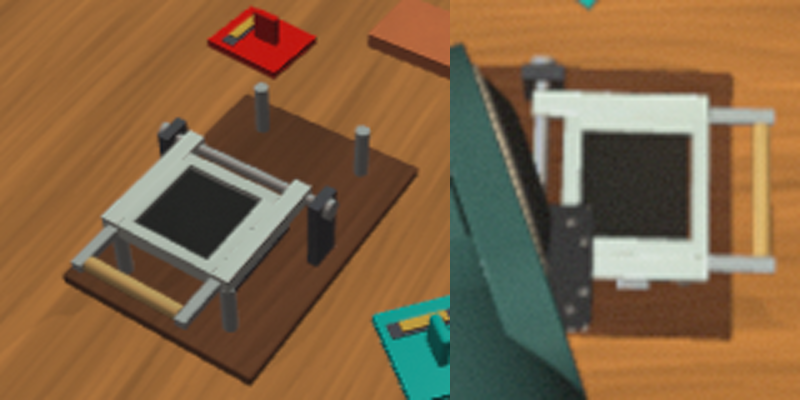

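The frame rests flat on the posts of the other side. The plate's black rubber underside is up at (200,212), the bolt tail shows only a little at (633,285), which fits it being home, and the bystanders visible in these views are undisturbed.

```bash
python3 -c "
from rig import robot
print(robot.sign_off())"
```

```text
the job is handed in; nothing more can be done
None
```

I slid the bolt home, tugged the lug at 10–15 N with the frame flat, and turned the frame over onto its other rests with the plate latched upside down. The job is handed in at about 34 s; no verdict was returned.

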